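# Release a pressed glass from its mould and set it to cool

## Task

Free the amber glass from the press mould: turn the brass nut anticlockwise in short swings, regripping clear of the posts, until the yellow keeper is fully off, and only then press the red ejector lever all the way down so that the glass rises. Lift the glass out and set it down gently, upright, centred on the white pad in the cooling tray; leave the green glasses and the other things where they stand, and never force the glass up against the keeper.

Things in the scene. Friction and masses are not known exactly. Their poses are not given: they have to be found in the camera images.
- mould: Fixed press mould, aluminium block 120 (x) x 211 (y) mm, top 70 mm above the table. Origin at table level on the axis of its round pocket (55 mm bore). In its own frame a blue housing 64 (x) x 92 (y) mm, top 92 mm high, centred at y = -99 mm, carries the nut, axis at x = 0, y = -88 mm. The lever juts out to the mould's +y, 82 to 200 mm from the pocket axis.
- posts (a point): Midway between the tops of two upright steel posts, 12 mm thick, 118 mm high, 27 mm apart, on the housing on the nut's far side from the pocket; each stands 44 mm from the nut's axis. They block a full turn of open fingers: keep the line of the open fingers within about 0.8 rad of the mould's x while round the nut.
- keeper: Yellow flat bar 26 mm wide, 9 mm thick, top 81 mm above the table, lying just above the glass, and pointing to the mould's +y. Origin: middle of its tip. It starts with its tip 10 to 16 mm from the pocket axis, over the glass, and is drawn back to the mould's -y by 13 mm per radian of nut turn; it cannot rise.
- nut (a joint): Angle of the brass hexagon nut, rad, grows anticlockwise seen from above: starts 0 to 0.4, stop at 2.2; the keeper counts as fully off above 1.9. Stiff (about 0.25 N m), stays where left. Flats: at value 0 one pair of flats has its normal 0.785 rad clockwise of the mould's x axis; the other pairs are 1.047 rad apart. They turn with the nut.
- nut_mid (a point): Centre of the brass nut, on its axis: hexagon 36 mm across flats (42 mm over corners), 22 mm tall, from 95 to 117 mm above the table; the point lies half-way up.
- lever (a joint): Ejector lever angle, rad: 0 raised (slopes up 0.3 rad), 0.5 fully down. It resists with about 5 N at the pad and stays where it is left. The glass rises 52 mm per radian, 26 mm in all.
- lever_pad (a point): Centre of the top face of the lever's red square pad, 40 x 40 mm, at the lever's free end, about 104 mm from its hinge; the hinge axis is 50 mm above the table, parallel to the mould's x. The lever slopes; pressed straight down at the pad's centre it slides outward by about 3 mm. The pad goes down from about 87 mm to about 36 mm above the table.
- glass_mid (a point): Centre (half-way up) of the amber glass: round, 46 mm tall, 45 mm diameter at the foot and 50 mm at the top, about 0.2 kg. It starts upright in the pocket, its top 2 mm below the mould's top face; raised by the lever it stands 24 mm proud. Its z axis points up.
- pad: White round pad, 56 mm diameter, 4 mm thick, fixed on the tray's floor in the free one of three places. Origin at the centre of its underside, 4 mm above the table; its top is 8 mm above the table.
- tray: Fixed steel tray 290 (x) x 100 (y) mm with a rim 16 mm high, floor 4 mm thick. Origin at the centre of its underside; the three places lie along its x axis, 85 mm apart, so approach with the finger line along the tray's y.
- green_a_mid (a point): Centre of a finished green glass standing in the tray, same shape as the amber one; leave it standing.
- green_b_mid (a point): Centre of the other finished green glass standing in the tray, same shape; leave it standing.
- mug: White mug, 80 mm diameter, 85 mm tall, origin at the centre of its underside; leave it.
- tin: Blue tin, 66 mm diameter, 95 mm tall, origin at the centre of its underside; leave it.
- block: Dark wooden block, 60 x 45 x 40 mm, origin at the centre of its underside; leave it.
Things that resemble listed ones, but are neither listed nor needed, are in the scene too. Of the things that look like the part that bears glass_mid, the largest one is meant.

How it is judged:
On the way, in this order (a step that is already met when the one before it is completed fails the run):
1. the nut is turned until the keeper is fully off, the glass still seated (value of joint nut above 1.9 rad and z of glass_mid in the frame of mould below 0.05 m), for 0.1 s.
2. the ejector lever is pressed right down and the glass stands proud in the pocket (value of joint lever above 0.44 rad and z of glass_mid in the frame of mould above 0.063 m and horizontal distance between glass_mid and mould below 0.01 m), for 0.2 s.
3. the glass is lifted clear of the mould in the fingers (z of glass_mid in the frame of mould above 0.1 m and contact force between the fingers and glass above 1 N), for 0.1 s.
At the end, for the whole second after the job is handed in: The amber glass stands upright (within 0.1 rad), at rest and released, on the white pad, within 12 mm of its centre; the green glasses are within 12 mm, and the mug, tin and block within 20 mm, of where they started (horizontal distance between glass_mid and pad below 0.012 m and z of glass_mid in the frame of pad between 0.024 and 0.03 m and angle between glass_mid's own z axis and vertical below 0.1 rad and linear speed of glass below 0.02 m/s and distance of each of green_a_mid, green_b_mid from where it was at the start of the episode below 0.012 m and distance of each of mug, tin, block from where it was at the start of the episode below 0.02 m); the robot touches nothing.
It fails at once if the glass is forced up against the keeper (over 10 N) (contact force between glass and keeper above 10 N).
It fails at once if the glass is dropped or slammed on to the tray (faster than 0.25 m/s within the last 15 mm) (linear speed of glass above 0.25 m/s and z of glass_mid in the frame of pad below 0.042 m and horizontal distance between glass_mid and pad below 0.06 m).
It fails at once if a green glass is pushed more than 12 mm or tipped (distance of any of green_a_mid, green_b_mid from where it was at the start of the episode above 0.012 m or angle between any of green_a_mid, green_b_mid's own z axis and vertical above 0.3 rad).
It also fails if it takes over 58 s, if anything falls off the work surface, if the arm or the gripper's body presses on something with over 40 N, if the wrist force passes 120 N, or if a joint passes its speed limit or range.

## Robot

A 6-joint arm with a two-finger parallel gripper is mounted at the origin on the work surface. World frame = base frame: x ahead of the robot, y to its left, z up, the work surface at z = 0. Lengths are in m, angles in rad, forces in N, time in s.
With the tool pointing down it reaches from about 0.275 to 0.75 m from the base axis. Payload 10.2 kg.
Tool frame: the origin (TCP) lies midway between the tips of the shut fingers; the grasp point (between the pads) lies 19 mm behind it; x points along the fingers, y is the direction in which the jaws open and shut, and the axes are right-handed (so a half turn about x gives the same grasp; the last joint's range is limited). The gripper opens to 85 mm and grips with 20 to 120 N. Pads are 22 mm wide; open, the fingers measure 114 mm over their backs; the gripper's body (76 mm by 85 mm) begins 54 mm behind the grasp point. The pads swing forward as they close: fully open they stand 13 mm farther back than shut.
Start: joints at [1.045, 0.313, 1.498, -0, 1.331, -0.223], TCP at [0.157, 0.501, 0.192] pointing down, gripper open.
Joint ranges: [-2.94, 2.94], [-0.97, 2.17], [0.19, 2.56], [-1.23, 4.37], [0.02, 3.11], [-2.88, 2.88]. Speed limits (rad/s): [2.39, 2.39, 3.01, 3.14, 3.14, 3.14].

## Interface

Orientations are given as a unit quaternion [x, y, z, w].
In Python, from cell import status, read_camera, env, boxes_of, silhouettes gives the robot as it stands.
- The arm moves only by the tool move_arm, never from a script. Its argument "moves" is a list that holds one entry, the list of rows, each a list of 5 numbers: the closure, from 0 (fully open) to 1 (shut), then the shift along the world's x, y, z in units of 30 mm (1.0 is 30 mm), then the turn about the world's z in units of 6 degrees (1.0 is 6 degrees). A call has exactly 8 rows; each row is the pose to reach, as a shift and turn from the pose measured when the call began; what a row does not reach only later rows make up. A row lasts 1/10 s, in which the tool goes at most 50 mm and 8.59 degrees, less where a joint would pass 70% of its speed; a pose out of reach is approached as far as the arm can. A call with a gripper value outside its range is refused whole. The fingers move at their own pace and stop on an object; "grip_force" is the grip in N (left out, the last holds). Time passes only in rows, so rows that repeat a pose let the fingers close, or fill a call up. It gives the time, the measured TCP pose, the force and the opening at its end, in the units of the state.
- status.state(): the state, without advancing time (a new reading comes with each control period).
- read_camera(name): name is "side" or "top"; returns a dict with "image" (384x512x3 uint8, red, green, blue), "fx", "fy", "cx", "cy" (pixels), "R" (3x3) and "t" (3): a world point X has camera coordinates R X + t. Camera axes: x right, y down, z forward; pixel columns grow to the right and rows downward; lengths in m; the calibration is good to about 2 mm. A picture is of the moment at which its call begins. There is no depth.
- env.finish_job(): hands the job in, once; it reports no verdict.
Trained networks look in the newest picture that a camera, given by its name, has taken for a name from the list of things; names that differ only in an ending like _2 or _b are one class to them, and where a whole thing is asked for, a point or a joint stands for the part that bears it (a point fixed in the world has none). Each returns a list of dicts, best first, with "confidence" (0 to 1); they miss things now and then, are a little off and sometimes report something else, mostly with a low value. They report only what shows in the picture. A call takes as long as a camera call. They do not tell look-alikes from the thing itself.
- boxes_of(camera, thing): "at" ([x, y, z] in m, in world coordinates, good to about 4 mm: the middle of the surface that is visible of it).
- silhouettes(camera, thing): "pixels" (384x512 bool, what is visible of it).
The state is a dict: "time_s": time; "joint_positions": joint angles; "qvel": joint speeds; "tau": joint torques, N m; "position": TCP position; "eef_rot": TCP orientation; "force": force on the tool from outside, world axes, zero at the start; "torque": the same for the moment, N m; "gripper_width": finger opening in m.
Only numpy, scipy, OpenCV 4.12 (cv2) and the standard library are available. Lean on these libraries where they do the work, as an engineer would, in place of code of your own. Each camera call takes 0.05 s, during which the arm holds its last target.

## Working session

There is one attempt and no reset: what is moved stays moved. The work goes in short steps, Python scripts to look and compute and a tool call to move; the robot and the scene stay as the last step left them, time stands still between calls to the robot, and variables do not carry over. Pictures are saved under pics/ and viewed, and the job is handed in when it is done.

Besides the shell and the picture viewer there is one more tool, called after "Call:" in YAML: its name, and indented under it one key for each argument. move_arm: Moves the arm, as the interface text tells. Its arguments: {"type":"object","properties":{"moves":{"type":"array"},"grip_force":{"type":"number"}},"required":["moves"]}

```bash
mkdir -p pics; ls
python3 - <<'E'
from cell import status, read_camera, boxes_of
import cv2
print({k:v for k,v in status.state().items()})
for c in ("side","top"):
    r=read_camera(c); cv2.imwrite(f"pics/{c}0.png",r["image"][:,:,::-1].copy())
    print(c,r["fx"],r["fy"],r["cx"],r["cy"],r["R"],r["t"])
for c in ("top","side"):
    for n in ["mould","posts","keeper","nut","nut_mid","lever","lever_pad","glass_mid","pad","tray","green_a_mid","mug","tin","block"]:
        try:
            print(c,n,[( [round(float(v),3) for v in d["at"]],round(d["confidence"],2)) for d in boxes_of(c,n)])
        except Exception as e: print(c,n,e)
print(status.state()["time_s"])
E
```

```text
pics
{'time_s': 0.0, 'joint_positions': array([ 1.04459139e+00,  3.13457390e-01,  1.49846232e+00, -8.11765905e-06,
        1.33098708e+00, -2.23392021e-01]), 'qvel': array([-7.15224900e-04,  8.52178963e-04,  9.75269801e-05,  1.20081354e-03,
       -4.78058093e-04,  1.23267166e-03]), 'tau': array([-2.70780220e-04, -4.12253416e+01, -2.59745872e+01, -1.50854585e-04,
        4.02123987e-03,  2.71203007e-07]), 'position': array([0.15640675, 0.5008322 , 0.19182183]), 'eef_rot': array([ 0.10621788,  0.69918487, -0.10708465,  0.69884988]), 'force': array([0.28512387, 0.04082612, 0.46554329]), 'torque': array([-0.04421736,  0.04260575,  0.03940375]), 'gripper_width': 0.08534815507898322}
side 423.7080901080625 423.7080901080625 260.628777888778 190.16828113602435 [[ 0.980418   -0.1957747   0.02127953]
 [-0.09982185 -0.58720612 -0.80325872]
 [ 0.1697532   0.78540515 -0.59525004]] [-0.56547636  0.17882529  1.00738577]
top 383.4208301565172 383.4208301565172 248.7810664490015 193.39545279483136 [[ 0.02782115 -0.99958625  0.00730195]
 [-0.99644709 -0.02831321 -0.07931938]
 [ 0.0794933  -0.0050692
[... 910 characters left out ...]
9)]
side posts [([0.513, -0.251, 0.067], 0.97)]
side keeper [([0.513, -0.184, 0.08], 0.44)]
side nut [([0.511, -0.255, 0.114], 0.62)]
side nut_mid [([0.512, -0.253, 0.119], 0.63)]
side lever [([0.515, 0.004, 0.079], 0.93)]
side lever_pad [([0.516, 0.004, 0.08], 0.81), ([0.509, -0.249, 0.071], 0.4)]
side glass_mid [([0.653, -0.176, 0.036], 0.72), ([0.647, -0.104, 0.036], 0.7), ([0.514, -0.148, 0.069], 0.46)]
side pad [([0.497, 0.283, 0.01], 0.5)]
side tray [([0.493, 0.278, 0.004], 0.84)]
side green_a_mid [([0.415, 0.259, 0.042], 0.55)]
side mug [([0.743, -0.021, 0.05], 0.64)]
side tin [([0.751, -0.224, 0.07], 0.64), ([0.515, 0.008, 0.082], 0.22)]
side block [([0.721, 0.151, 0.032], 0.63)]
1.5
```

View pics/side0.png

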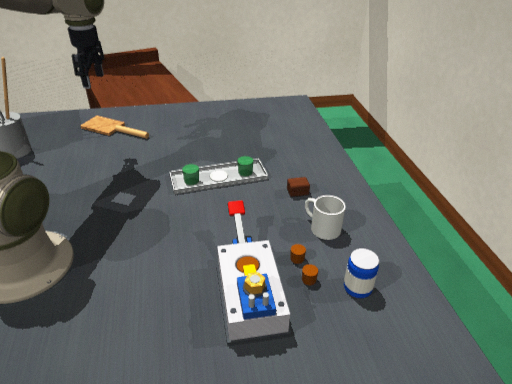

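View pics/top0.png

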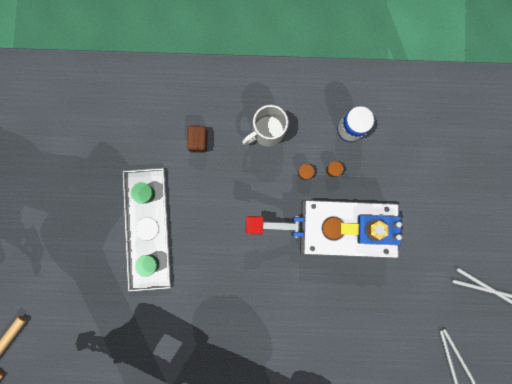

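The side picture shows the mould at about (255,285), the lever pad at (236,208) and the tray at (219,175). In the top picture the mould is at (350,228) and the pad at (147,228). I'll zoom in to measure these precisely.

Run:
```python
import cv2
t=cv2.imread("pics/top0.png"); s=cv2.imread("pics/side0.png")
cv2.imwrite("pics/topm.png",cv2.resize(t[190:270,240:410],None,fx=4.7,fy=4.7,interpolation=cv2.INTER_CUBIC))
cv2.imwrite("pics/sidem.png",cv2.resize(s[195:345,210:300],None,fx=4,fy=4,interpolation=cv2.INTER_CUBIC))
cv2.imwrite("pics/topt.png",cv2.resize(t[160:300,115:180],None,fx=4,fy=4,interpolation=cv2.INTER_CUBIC))
```

```text
(no output)
```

View pics/topm.png

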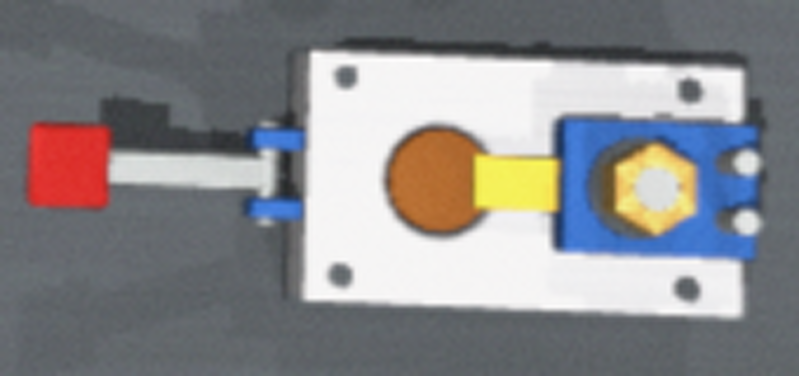

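View pics/sidem.png

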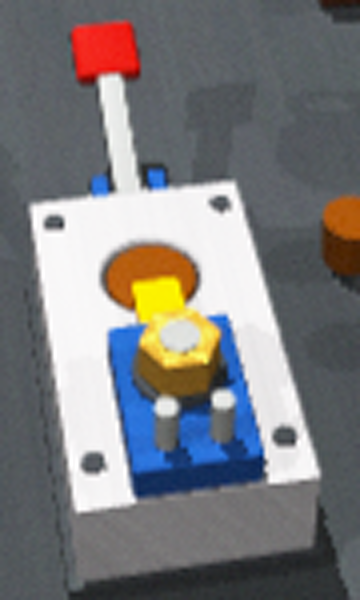

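View pics/topt.png

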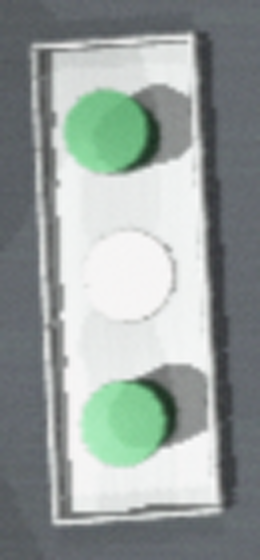

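```bash
cat > h.py <<'E'
import numpy as np
from cell import status, read_camera
CAM={}
def cams():
    if not CAM:
        CAM['side']=dict(f=423.7080901080625,cx=260.628777888778,cy=190.16828113602435,R=np.array([[0.980418,-0.1957747,0.02127953],[-0.09982185,-0.58720612,-0.80325872],[0.1697532,0.78540515,-0.59525004]]),t=np.array([-0.56547636,0.17882529,1.00738577]))
        CAM['top']=dict(f=383.4208301565172,cx=248.7810664490015,cy=193.39545279483136,R=np.array([[0.02782115,-0.99958625,0.00730195],[-0.99644709,-0.02831321,-0.07931938],[0.0794933,-0.00506925,-0.99682251]]),t=np.array([0.02569976,0.59180241,0.90098035]))
    return CAM
def bp(c,u,v,z):
    C=cams()[c]; d=C['R'].T@np.array([(u-C['cx'])/C['f'],(v-C['cy'])/C['f'],1]); o=-C['R'].T@C['t']
    return o+d*(z-o[2])/d[2]
def pr(c,X):
    C=cams()[c]; p=C['R']@np.asarray(X)+C['t']; return p[0]/p[2]*C['f']+C['cx'],p[1]/p[2]*C['f']+C['cy']
E
python3 - <<'E'
from h import *
from scipy.spatial.transform import Rotation as Ro
T=lambda x,y,z:bp('top',240+(x+.5)/4.7-.5,190+(y+.5)/4.7-.5,z)
S=lambda x,y,z:bp('side',210+(x+.5)/4-.5,195+(y+.5)/4-.5,z)
pts=dict(leverpad=((69,165),(105,50),.087),pocket=((440,180),(151,276),.07),nuttop=((656,188),(180,337),.117),post1=((747,162),(223,396),.118),post2=((747,221),(165,404),.118),
 c1=((310,50),(240,181),.07),c2=((303,300),(30,205),.07),c3=((745,62),(320,478),.07),c4=((742,317),(72,515),.07),keep1=((474,155),(183,280),.081),keep2=((474,208),(133,283),.081))
for k,(a,b,z) in pts.items(): print(k,T(*a,z).round(4),S(*b,z).round(4))
hx=np.array([T(*p,.117) for p in [(617,165),(655,143),(697,162),(697,210),(655,235),(615,212)]]); print(hx.mean(0)); d=hx-hx.mean(0); print(np.degrees(np.arctan2(d[:,1],d[:,0]))%60)
for n,p,z in [('pad',(129,275),.008),('gA',(107,130),.05),('gB',(125,423),.05),('t1',(34,45),.016),('t2',(196,34),.016),('t3',(222,512),.016),('t4',(54,523),.016)]:
    print(n,bp('top',115+(p[0]+.5)/4-.5,160+(p[1]+.5)/4-.5,z).round(4))
s=status.state(); R=Ro.from_quat(s['eef_rot']).as_matrix(); print(R.round(3))
E
```

```text
leverpad [0.5161 0.0284 0.087 ] [0.5166 0.0253 0.087 ]
pocket [ 0.5138 -0.1518  0.07  ] [ 0.5148 -0.1539  0.07  ]
nuttop [ 0.5131 -0.2403  0.117 ] [ 0.514  -0.2409  0.117 ]
post1 [ 0.5262 -0.2818  0.118 ] [ 0.5272 -0.2815  0.118 ]
post2 [ 0.4992 -0.2817  0.118 ] [ 0.4992 -0.2813  0.118 ]
c1 [ 0.5751 -0.0878  0.07  ] [ 0.5791 -0.0884  0.07  ]
c2 [ 0.4544 -0.0863  0.07  ] [ 0.4558 -0.087   0.07  ]
c3 [ 0.5752 -0.3001  0.07  ] [ 0.5729 -0.3006  0.07  ]
c4 [ 0.4521 -0.2982  0.07  ] [ 0.4513 -0.2999  0.07  ]
keep1 [ 0.5262 -0.1655  0.081 ] [ 0.5294 -0.1702  0.081 ]
keep2 [ 0.501  -0.1657  0.081 ] [ 0.5025 -0.1676  0.081 ]
[ 0.5132043  -0.24031404  0.117     ]
[ 1.07347246  1.34091609  3.1545315   2.94784532 58.81739012  1.5889032 ]
pad [0.4998 0.2873 0.008 ]
gA [0.5846 0.2935 0.05  ]
gB [0.4158 0.2747 0.05  ]
t1 [0.6378 0.3498 0.016 ]
t2 [0.6473 0.2516 0.016 ]
t3 [0.3612 0.2232 0.016 ]
t4 [0.3521 0.3225 0.016 ]
[[ 0.     0.298  0.955]
 [ 0.     0.955 -0.298]
 [-1.     0.     0.   ]]
```

Call:
move_arm:
  moves:
    - [[0,0.6,-1.3,0,-1],[0,1.2,-2.7,0,-2.1],[0,1.9,-4.1,0,-3.2],[0,2.6,-5.5,0,-4.3],[0,3.3,-6.9,0,-5.4],[0,4.0,-8.3,0,-6.5],[0,4.7,-9.7,0,-7.6],[0,5.4,-11.1,0,-8.7]]

```text
time_s: 2.3
position: [0.319, 0.1664, 0.1927]
eef_rot: [0.405, 0.58, -0.404, 0.58]
force: [1.0, 0.8, -0.2]
gripper_width: 0.0857
```

Call:
move_arm:
  moves:
    - [[0,0.7,-1.4,0,-0.9],[0,1.4,-2.9,0,-1.8],[0,2.1,-4.3,0,-2.7],[0,2.8,-5.8,0,-3.6],[0,3.4,-7.2,0,-4.5],[0,4.1,-8.7,0,-5.4],[0,4.8,-10.1,0,-6.3],[0,5.5,-11.5,0,-7.2]]

```text
time_s: 3.1
position: [0.4845, -0.1807, 0.1927]
eef_rot: [0.591, 0.389, -0.59, 0.389]
force: [0.4, 1.0, 0.9]
gripper_width: 0.0852
```

```bash
cat >> h.py <<'E'
from scipy.spatial.transform import Rotation as Ro
def st(x=None,y=None,z=None,yaw=None):
    s=status.state(); R=Ro.from_quat(s['eef_rot']).as_matrix(); w=np.degrees(np.arctan2(R[1,1],R[0,1])); p=s['position']
    print('t',s['time_s'],'p',p.round(4),'yaw',w.round(2),'F',s['force'].round(1),'T',s['torque'].round(2),'w',round(s['gripper_width'],4),'q6',s['joint_positions'][5].round(2))
    if x is not None: print('units',((np.array([x,y,z])-p)/.03).round(2),None if yaw is None else ((yaw-w+180)%360-180)/6)
E
python3 -c "
from h import *
st(.513,-.2405,.13,-28.5)"
```

```text
t 3.1 p [ 0.4845 -0.1807  0.1927] yaw -23.27 F [0.4 1.  0.9] T [0.07 0.01 0.01] w 0.0852 q6 -0.18
units [ 0.95 -1.99 -2.09] -0.8722989603002986
```

Call:
move_arm:
  moves:
    - [[0,0.6,-1.2,0,-0.6],[0,0.95,-2.0,0,-0.87],[0,0.95,-2.0,0,-0.87],[0,0.95,-2.0,-0.8,-0.87],[0,0.95,-2.0,-1.6,-0.87],[0,0.95,-2.0,-2.1,-0.87],[0,0.95,-2.0,-2.1,-0.87],[0,0.95,-2.0,-2.1,-0.87]]

```text
time_s: 3.9
position: [0.5132, -0.2403, 0.1305]
eef_rot: [0.608, 0.361, -0.607, 0.362]
force: [-0.6, -1.0, -0.6]
gripper_width: 0.0853
```

```bash
python3 -c "
from h import *
import cv2
st(.513,-.2405,.095,-28.5)
for c in ('side','top'):
    r=read_camera(c)['image'][:,:,::-1]; r=r[190:340,200:310] if c=='side' else r[180:280,320:440]
    cv2.imwrite('pics/n1%s.png'%c,cv2.resize(r,None,fx=4,fy=4,interpolation=cv2.INTER_CUBIC))
"
```

```text
t 3.9 p [ 0.5132 -0.2403  0.1305] yaw -28.45 F [-0.6 -1.  -0.6] T [-0.07 -0.01  0.02] w 0.0853 q6 -0.15
units [-0.01 -0.01 -1.18] -0.00837327544596178
```

View pics/n1side.png

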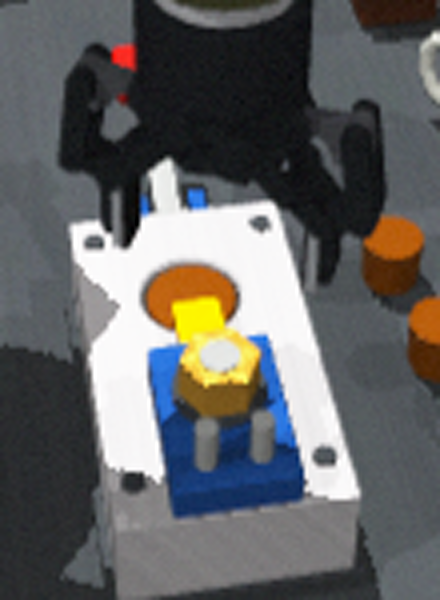

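The fingers straddle the nut in the side view, with tips at crop (122,240) and (322,275). I'll check the projection and look at the top view.

```bash
python3 -c "
from h import *
print(pr('side',[.513,-.2405,.1435]),pr('side',[.513,-.2405,.117]))
a=np.radians(-28.5);d=np.array([np.cos(a),np.sin(a),0])
for s in(-1,1): print(pr('side',np.array([.513,-.2405,.1435])+s*.047*d))"
```

```text
(np.float64(254.23074988714862), np.float64(269.50607569303446)) (np.float64(254.0656546418455), np.float64(278.79832592959406))
(np.float64(231.41946314788566), np.float64(263.8799556435846))
(np.float64(277.63952817060107), np.float64(275.2795595976918))
```

View pics/n1top.png

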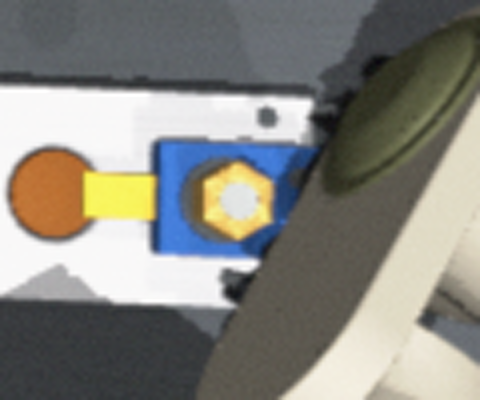

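Call:
move_arm:
  moves:
    - [[0,0,0,-0.4,0],[0,0,0,-0.8,0],[0,0,0,-1.1,0],[0,0,0,-1.1,0],[0,0,0,-1.1,0],[0.2,0,0,-1.1,0],[0.2,0,0,-1.1,0],[0.2,0,0,-1.1,0]]

```text
time_s: 4.8
position: [0.5136, -0.2408, 0.0983]
eef_rot: [0.608, 0.361, -0.607, 0.363]
force: [-0.5, -0.7, 0.3]
gripper_width: 0.0682
```

```bash
python3 -c "
from h import *
import cv2
st(.513,-.2405,.095,-28.5)
for c in ('side',):
    r=read_camera(c)['image'][:,:,::-1]; r=r[190:340,200:310] if c=='side' else r[180:280,320:440]
    cv2.imwrite('pics/n2%s.png'%c,cv2.resize(r,None,fx=4,fy=4,interpolation=cv2.INTER_CUBIC))
"
```

```text
t 4.8 p [ 0.5136 -0.2408  0.0983] yaw -28.46 F [-0.5 -0.7  0.3] T [-0.03 -0.05 -0.05] w 0.0682 q6 -0.15
units [-0.02  0.01 -0.11] -0.006859412985591007
```

View pics/n2side.png

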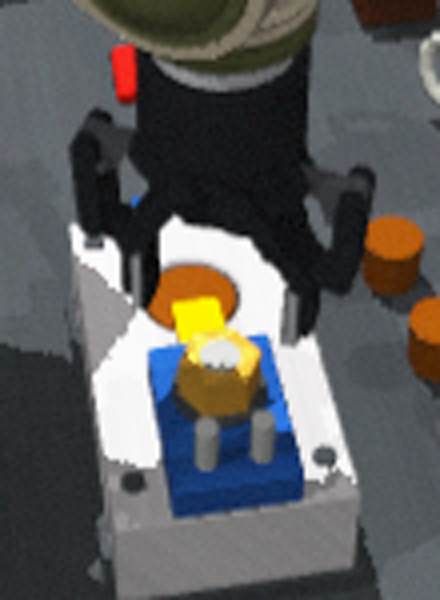

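The tips show at crop (140,300) and (300,340), higher than I predicted. I'll check the projection against the start picture.

```bash
python3 -c "
from h import *
import cv2
p=np.array([.1564,.5008,.1918]);a=np.radians(72.7);d=np.array([np.cos(a),np.sin(a),0])
for c,(y0,y1,x0,x1) in (('side',(20,120,40,140)),('top',(310,384,60,160))):
    im=cv2.imread('pics/%s0.png'%c)[y0:y1,x0:x1]; im=cv2.resize(im,None,fx=4,fy=4,interpolation=cv2.INTER_CUBIC)
    for s in(-1,0,1):
      for dz,col in((0,(0,0,255)),(.013,(0,255,0)),(.04,(255,0,0))):
        u,v=pr(c,p+s*.0425*d+[0,0,dz]); cv2.circle(im,(int((u-x0+.5)*4),int((v-y0+.5)*4)),2,col,-1)
    cv2.imwrite('pics/chk%s.png'%c,im)
p=np.array([.5136,-.2408,.0983]);a=np.radians(-28.5);d=np.array([np.cos(a),np.sin(a),0])
im=cv2.imread('pics/n2side.png')
for s in(-1,0,1):
  for dz,col in((0,(0,0,255)),(.013,(0,255,0)),(.04,(255,0,0))):
    u,v=pr('side',p+s*.034*d+[0,0,dz]); cv2.circle(im,(int((u-200+.5)*4),int((v-190+.5)*4)),2,col,-1)
cv2.imwrite('pics/chkn2.png',im)
"
```

```text
(no output)
```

View pics/chkside.png

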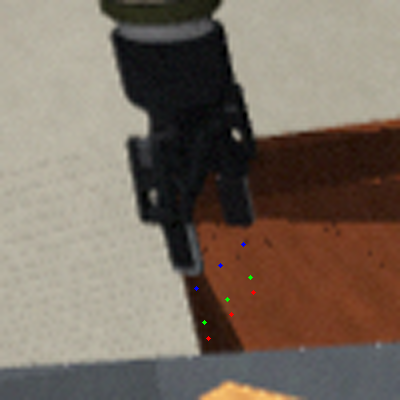

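View pics/chkn2.png

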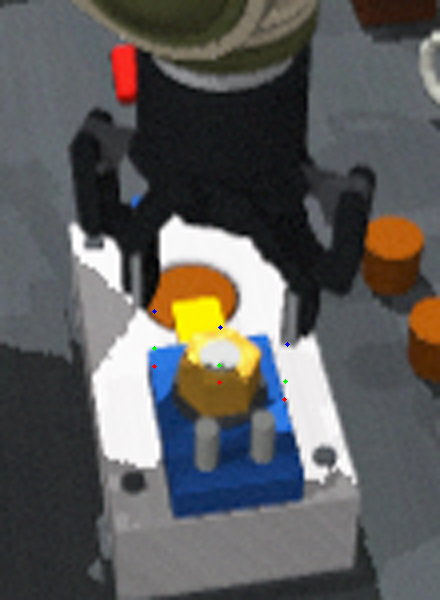

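View pics/chktop.png

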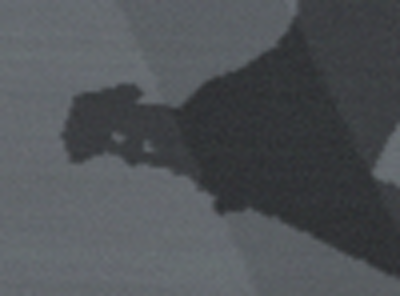

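Call:
move_arm:
  moves:
    - [[0.5,0,0,-0.1,0],[0.7,0,0,-0.1,0],[0.7,0,0,-0.1,0],[0.7,0,0,-0.1,0],[0.7,0,0,-0.1,0],[0.7,0,0,-0.1,0],[0.7,0,0,-0.1,0],[0.7,0,0,-0.1,0]]
  grip_force: 20

```text
time_s: 5.65
position: [0.5136, -0.2408, 0.0952]
eef_rot: [0.608, 0.361, -0.607, 0.363]
force: [0.4, 0.2, -0.4]
gripper_width: 0.0256
```

```bash
python3 -c "
from h import *
import cv2
st(.513,-.2405,.095,-28.5)
for c in ('side',):
    r=read_camera(c)['image'][:,:,::-1]; r=r[190:340,200:310] if c=='side' else r[180:280,320:440]
    cv2.imwrite('pics/n3%s.png'%c,cv2.resize(r,None,fx=4,fy=4,interpolation=cv2.INTER_CUBIC))
"
```

```text
t 5.65 p [ 0.5136 -0.2408  0.0952] yaw -28.46 F [ 0.4  0.2 -0.4] T [ 0.01 -0.01 -0.03] w 0.0256 q6 -0.15
units [-0.02  0.01 -0.01] -0.006187170054109477
```

View pics/n3side.png

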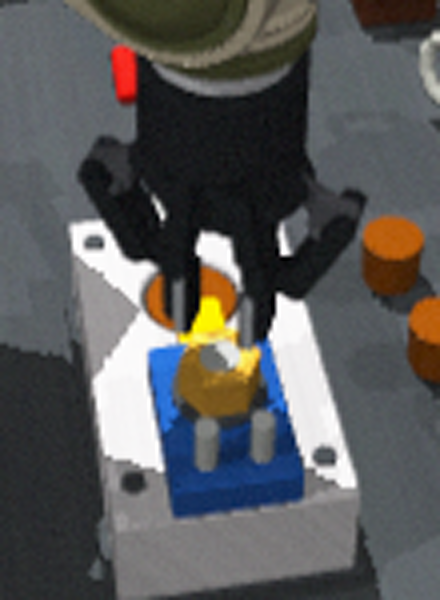

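The fingers closed in air (25.6 mm, no force), so there is a real offset. I'll see where they are from the top.

```bash
python3 -c "
from h import *
import cv2
r=read_camera('top')['image'][:,:,::-1]; cv2.imwrite('pics/f3top.png',r); r=r[170:290,310:460]
cv2.imwrite('pics/n3top.png',cv2.resize(r,None,fx=5,fy=5,interpolation=cv2.INTER_CUBIC))
r=read_camera('side')['image'][:,:,::-1]; cv2.imwrite('pics/f3side.png',r)
"
```

```text
(no output)
```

View pics/n3top.png

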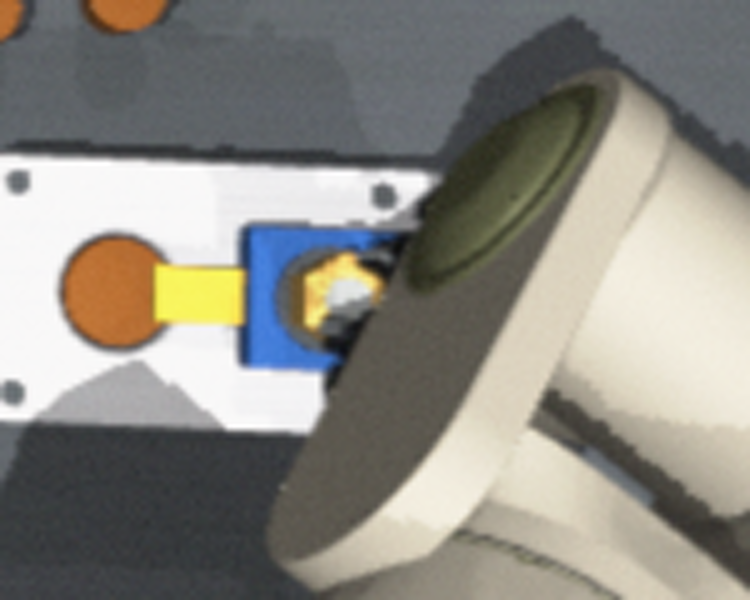

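View pics/f3side.png

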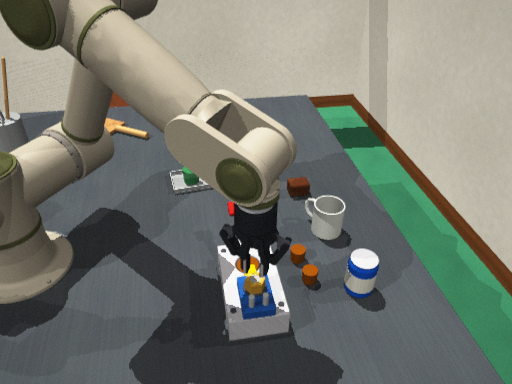

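The fingers are centred over the nut in the top view (mid about (381,228), nut (379.5,229.5)). In the side view the tips are at about z 0.131, so the real fingers stand about 33 mm higher than the reported TCP. I'll reopen and descend carefully, watching force and picture.

Call:
move_arm:
  moves:
    - [[0.3,0,0,0,0],[0.2,0,0,0,0],[0.2,0,0,0,0],[0.2,0,0,0,0],[0.2,0,0,-0.3,0],[0.2,0,0,-0.6,0],[0.2,0,0,-0.7,0],[0.2,0,0,-0.7,0]]

```text
time_s: 6.6
position: [0.5132, -0.2405, 0.0733]
eef_rot: [0.608, 0.361, -0.607, 0.362]
force: [-0.0, 0.5, -0.0]
gripper_width: 0.0683
```

```bash
cat > look.py <<'E'
from h import *
import cv2,sys
n=sys.argv[1]
st()
r=read_camera('side')['image'][:,:,::-1]; cv2.imwrite('pics/F%s.png'%n,r)
x0,y0,x1,y1=map(int,sys.argv[2:6]) if len(sys.argv)>2 else (200,190,310,340)
cv2.imwrite('pics/%s.png'%n,cv2.resize(r[y0:y1,x0:x1],None,fx=4,fy=4,interpolation=cv2.INTER_CUBIC))
E
python3 look.py n4
```

```text
t 6.6 p [ 0.5132 -0.2405  0.0733] yaw -28.46 F [-0.   0.5 -0. ] T [-0.03 -0.01 -0.05] w 0.0683 q6 -0.15
```

View pics/n4.png

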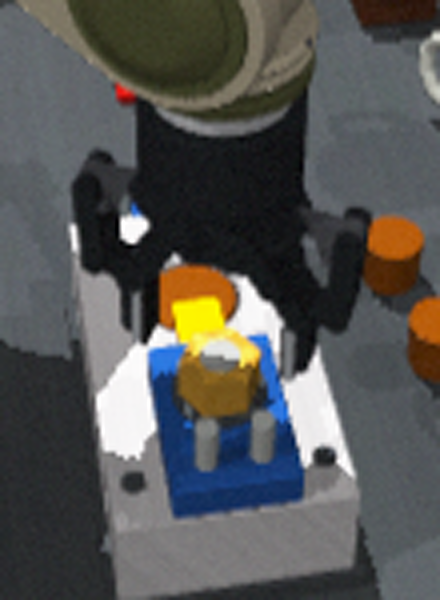

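The tips are now at about (235,275) and (274,285), roughly z 0.113 still open. I'll go down 9 mm more and close.

Call:
move_arm:
  moves:
    - [[0.2,0,0,-0.2,0],[0.2,0,0,-0.3,0],[0.3,0,0,-0.3,0],[0.5,0,0,-0.3,0],[0.9,0,0,-0.3,0],[0.9,0,0,-0.3,0],[0.9,0,0,-0.3,0],[0.9,0,0,-0.3,0]]
  grip_force: 60

```text
time_s: 7.45
position: [0.5146, -0.2413, 0.0657]
eef_rot: [0.609, 0.36, -0.607, 0.364]
force: [5.1, -1.6, 2.1]
gripper_width: 0.0342
```

```bash
python3 look.py n5
```

```text
t 7.45 p [ 0.5146 -0.2413  0.0657] yaw -28.48 F [ 5.1 -1.6  2.1] T [-0.28 -0.76 -0.16] w 0.0342 q6 -0.15
```

View pics/n5.png

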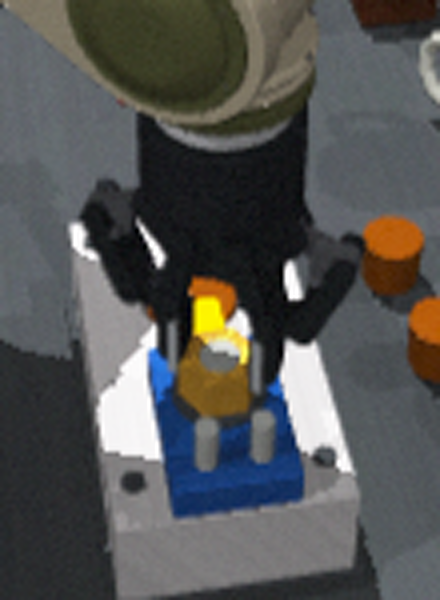

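Call:
move_arm:
  moves:
    - [[0.9,0,0,0,1],[0.9,0,0,0,2.2],[0.9,0,0,0,3.5],[0.9,0,0,0,4.8],[0.9,0,0,0,6.1],[0.9,0,0,0,7.4],[0.9,0,0,0,8.7],[0.9,0,0,0,9]]

```text
time_s: 8.3
position: [0.5133, -0.241, 0.0657]
eef_rot: [0.378, 0.599, -0.374, 0.599]
force: [-6.2, -0.4, 2.6]
gripper_width: 0.0347
```

```bash
python3 look.py n6
```

```text
t 8.3 p [ 0.5133 -0.241   0.0657] yaw 25.75 F [-6.2 -0.4  2.6] T [ 0.04  1.   -0.2 ] w 0.0347 q6 -1.1
```

View pics/n6.png

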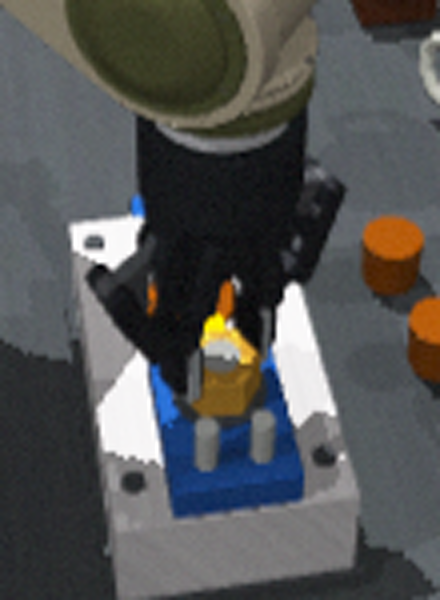

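The keeper has drawn back after a 54° swing. Now open, swing back 60° and regrip.

Call:
move_arm:
  moves:
    - [[0.2,0,0,0,0],[0.2,0,0,0,0],[0.2,0,0,0,0],[0.2,0,0,0,-1.2],[0.2,0,0,0,-2.5],[0.2,0,0,0,-3.8],[0.2,0,0,0,-5.1],[0.2,0,0,0,-6.4]]

```text
time_s: 9.15
position: [0.5134, -0.2411, 0.0657]
eef_rot: [0.555, 0.439, -0.552, 0.441]
force: [-0.4, -0.5, 0.1]
gripper_width: 0.0688
```

```bash
python3 -c "
from h import *
st(.5139,-.2412,.0645,-34.3)"
```

```text
t 9.15 p [ 0.5134 -0.2411  0.0657] yaw -13.0 F [-0.4 -0.5  0.1] T [ 0.   -0.03  0.02] w 0.0688 q6 -0.42
units [ 0.02 -0.   -0.04] -3.549185082290928
```

Call:
move_arm:
  moves:
    - [[0.2,0,0,0,-1.2],[0.2,0,0,0,-2.5],[0.2,0,0,0,-3.5],[0.2,0,0,0,-3.55],[0.9,0,0,0,-3.55],[0.9,0,0,0,-3.55],[0.9,0,0,0,-3.55],[0.9,0,0,0,-3.55]]

```text
time_s: 9.95
position: [0.5145, -0.2417, 0.0664]
eef_rot: [0.627, 0.328, -0.623, 0.333]
force: [5.5, -2.5, 1.7]
gripper_width: 0.0344
```

```bash
python3 look.py n7
```

```text
t 9.95 p [ 0.5145 -0.2417  0.0664] yaw -34.26 F [ 5.5 -2.5  1.7] T [-0.29 -0.68 -0.11] w 0.0344 q6 -0.05
```

View pics/n7.png

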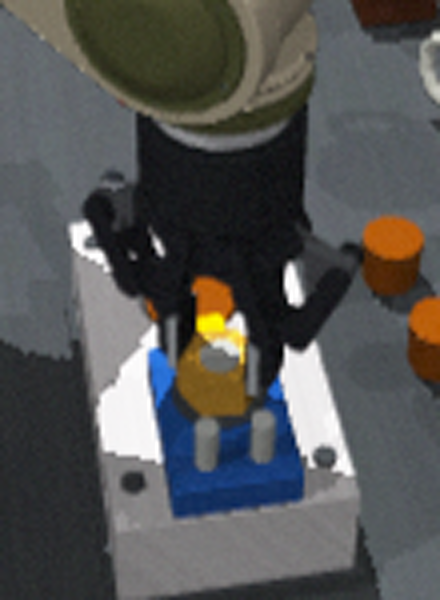

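Call:
move_arm:
  moves:
    - [[0.9,0,0,0,1],[0.9,0,0,0,2.2],[0.9,0,0,0,3.5],[0.9,0,0,0,4.8],[0.9,0,0,0,6.1],[0.9,0,0,0,7.3],[0.9,0,0,0,8.0],[0.9,0,0,0,8.2]]

```text
time_s: 10.8
position: [0.5138, -0.2414, 0.0665]
eef_rot: [0.433, 0.561, -0.428, 0.562]
force: [-5.0, 2.2, 4.0]
gripper_width: 0.0343
```

```bash
python3 look.py n8
```

```text
t 10.8 p [ 0.5138 -0.2414  0.0665] yaw 15.06 F [-5.   2.2  4. ] T [ 0.28  0.93 -0.21] w 0.0343 q6 -0.92
```

View pics/n8.png

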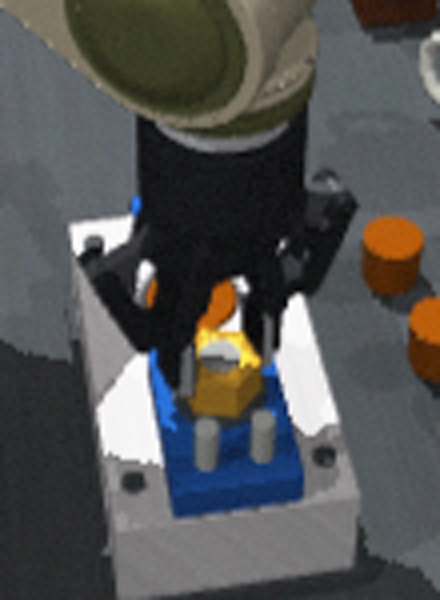

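Call:
move_arm:
  moves:
    - [[0.2,0,0,0,0],[0.2,0,0,0,0],[0.2,0,0,0,0],[0.2,0,0,0.8,0],[0.2,0,0,1.8,0],[0.2,0,0,3,0],[0.5,0,1.5,3,0],[0.8,0,3,3,0]]

```text
time_s: 11.65
position: [0.5141, -0.1511, 0.1573]
eef_rot: [0.434, 0.559, -0.428, 0.562]
force: [1.2, 1.0, -0.7]
gripper_width: 0.0403
```

Call:
move_arm:
  moves:
    - [[1,0,1.5,0,0],[1,0,3,0,0],[1,0,4.5,0,0],[1,0,6,0,0],[1,0,6,0,0],[1,0,6,0,0],[1,0,6,0,0],[1,0,6,0,0]]

```text
time_s: 12.45
position: [0.5142, 0.0278, 0.1572]
eef_rot: [0.434, 0.559, -0.429, 0.561]
force: [-0.3, -0.2, -0.1]
gripper_width: 0.0003
```

```bash
python3 -c "
from h import *
import cv2
st(.5163,.0275,.1,0)
r=read_camera('top')['image'][:,:,::-1]; cv2.imwrite('pics/f9top.png',r); r=r[190:270,240:410]
cv2.imwrite('pics/n9top.png',cv2.resize(r,None,fx=4.7,fy=4.7,interpolation=cv2.INTER_CUBIC))
"; python3 look.py n9 200 120 310 270
```

```text
t 12.45 p [0.5142 0.0278 0.1572] yaw 14.77 F [-0.3 -0.2 -0.1] T [ 0.02  0.02 -0.02] w 0.0003 q6 -0.44
units [ 0.07 -0.01 -1.91] -2.461551767751492
t 12.5 p [0.5142 0.0278 0.1572] yaw 14.77 F [ 0.3 -1.1  0.8] T [-0.03 -0.02  0.05] w 0.0002 q6 -0.44
```

View pics/n9top.png

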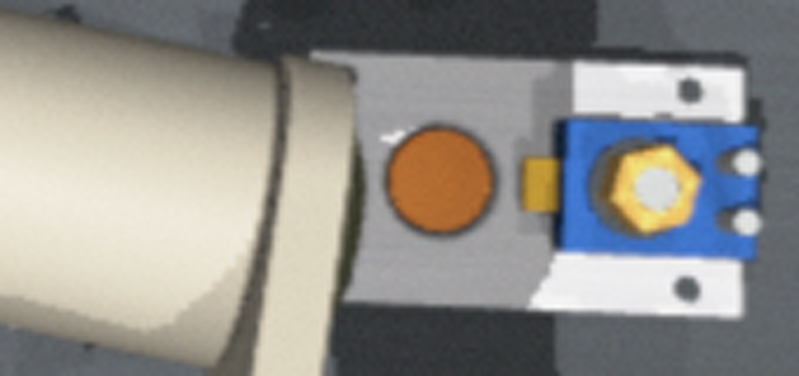

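View pics/n9.png

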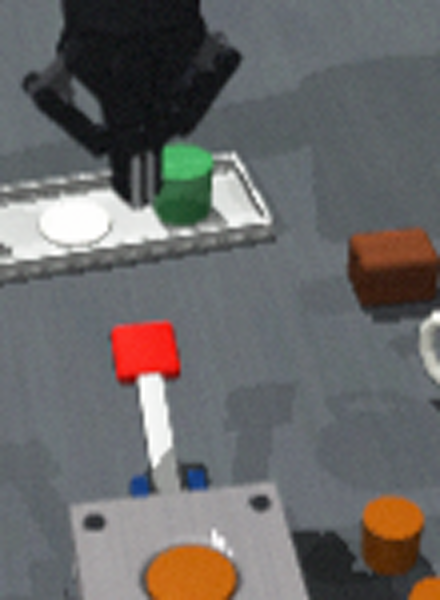

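The keeper now clears the pocket: its tip is at crop x 522, where it was 474. I'll check the nut's angle numerically from the hexagon edge.

Run:
```python
from h import *
import cv2
for f in ('top0','f9top'):
    im=cv2.imread(f'pics/{f}.png').astype(int); sub=im[205:255,360:400]
    b,g,r=sub[...,0],sub[...,1],sub[...,2]
    # white bolt + brass: not blue, not dark
    m=((r>150)&(r>b-20)).astype(np.uint8)
    n,l,s,c=cv2.connectedComponentsWithStats(m); 
    k=l[229-205,379-360]; mm=(l==k).astype(np.uint8)
    cs=max(cv2.findContours(mm,0,1)[0],key=cv2.contourArea)[:,0]
    P=np.array([bp('top',u+360,v+205,.117)[:2] for u,v in cs]); ce=P.mean(0)
    # fit hexagon orientation: max over angle of support
    h=[]
    for a in np.arange(0,60,.5):
        w=[]
        for q in range(6):
            n_=np.array([np.cos(np.radians(a+60*q)),np.sin(np.radians(a+60*q))]); w.append((P@n_).max())
        h.append(sum(w))
    h=np.array(h); a=np.arange(0,60,.5); 
    # harmonic fit
    print(f,s[k],ce, 'flat normal deg(min support)',a[h.argmin()], h.min()*1000/6,h.max()*1000/6, np.degrees(np.angle((-(h-h.mean())*np.exp(1j*np.radians(6*a))).sum()))/6%60)
    # keeper tip along rows
    row=im[224:234,325:362].mean(0); yel=row[:,2]-row[:,0]; print(yel.round().astype(int))
```

```text
top0 [ 11  16  17  19 258] [ 0.51255571 -0.2399226 ] flat normal deg(min support) 30.0 18.15951604921966 20.036713021809046 30.588206257334857
[ 131  132  131  132  132  132  132  132  132  132  131  129  128  127
  125  118  154  156  156  155  154  154  155  155  155  156  156  155
  156  156  157  159  159  101  -18 -121 -143]
f9top [ 10  16  19  19 258] [ 0.51248407 -0.24000836] flat normal deg(min support) 15.5 18.387495607299787 20.017406711018285 15.375850141888053
[ 129  129  129  129  129  129  129  129  130  129  129  127  125  124
  124  124  124  119   94   37    3    0   -1    0    0   19   79  129
  139  138  137  130  116   62  -27 -119 -141]
```

The nut stands at about 2.10 rad (flat normal 15.4°), the keeper is off and the glass still seated. Now the lever, with shut fingers.

Call:
move_arm:
  moves:
    - [[1,0.05,0,-0.8,-0.6],[1,0.05,0,-1.8,-1.2],[1,0.05,0,-2.6,-1.8],[1,0.05,0,-3.0,-2.4],[1,0.05,0,-3.2,-2.45],[1,0.05,0,-3.4,-2.45],[1,0.05,0,-3.6,-2.45],[1,0.05,0,-3.6,-2.45]]

```text
time_s: 13.35
position: [0.516, 0.0279, 0.0493]
eef_rot: [0.502, 0.499, -0.497, 0.502]
force: [0.3, -0.4, 0.3]
gripper_width: -0.0003
```

```bash
python3 look.py l1 200 150 310 300
```

```text
t 13.35 p [0.516  0.0279 0.0493] yaw 0.11 F [ 0.3 -0.4  0.3] T [0.01 0.02 0.01] w -0.0003 q6 -0.18
```

View pics/l1.png

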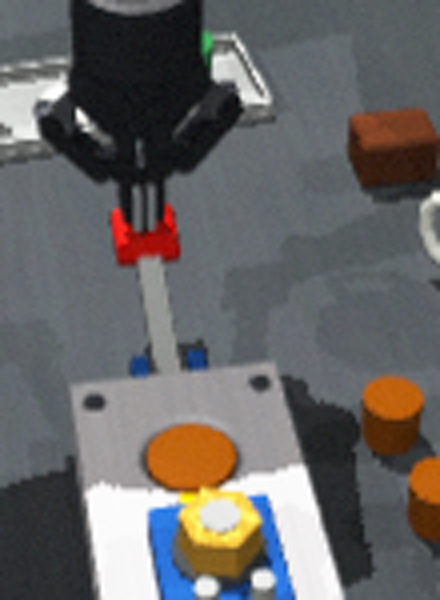

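The fingertips are just above the red pad's centre, at about (236,207), with no contact yet. Pressing slowly.

Call:
move_arm:
  moves:
    - [[1,0,0,-0.15,0],[1,0,0,-0.3,0],[1,0,0,-0.45,0],[1,0,0.03,-0.6,0],[1,0,0.05,-0.75,0],[1,0,0.05,-0.9,0],[1,0,0.05,-1.05,0],[1,0,0.05,-1.2,0]]

```text
time_s: 14.2
position: [0.5166, 0.03, 0.0141]
eef_rot: [0.503, 0.499, -0.496, 0.503]
force: [0.4, 5.8, 7.4]
gripper_width: 0.0001
```

```bash
python3 look.py l2 200 150 310 300
```

```text
t 14.2 p [0.5166 0.03   0.0141] yaw 0.13 F [0.4 5.8 7.4] T [ 1.01 -0.02 -0.01] w 0.0001 q6 -0.18
```

View pics/l2.png

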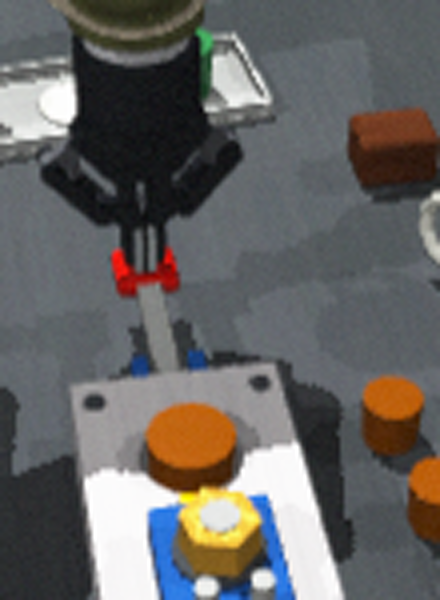

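The glass is rising (crop (190,445)) and the lever is partly down. Continuing.

Call:
move_arm:
  moves:
    - [[1,0,0,-0.1,0],[1,0,0,-0.2,0],[1,0,0,-0.27,0],[1,0,0,-0.34,0],[1,0,0,-0.4,0],[1,0,0,-0.45,0],[1,0,0,-0.5,0],[1,0,0,-0.5,0]]

```text
time_s: 15.05
position: [0.5166, 0.0294, -0.001]
eef_rot: [0.502, 0.498, -0.496, 0.503]
force: [-1.4, -1.5, 5.4]
gripper_width: -0.0
```

```bash
python3 look.py l3 200 150 310 300
```

```text
t 15.05 p [ 0.5166  0.0294 -0.001 ] yaw 0.16 F [-1.4 -1.5  5.4] T [-0.4   0.35 -0.02] w -0.0 q6 -0.18
```

View pics/l3.png

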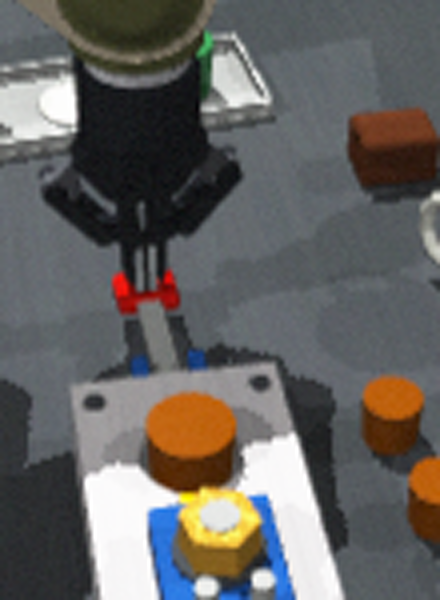

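Force is still just the lever's 5 N, so the stop isn't reached. A bit further.

Call:
move_arm:
  moves:
    - [[1,0,0,-0.08,0],[1,0,0,-0.15,0],[1,0,0,-0.2,0],[1,0,0,-0.25,0],[1,0,0,-0.28,0],[1,0,0,-0.3,0],[1,0,0,-0.3,0],[1,0,0,-0.3,0]]

```text
time_s: 15.9
position: [0.5176, 0.0291, -0.003]
eef_rot: [0.502, 0.498, -0.496, 0.505]
force: [-32.1, 2.1, 82.0]
gripper_width: 0.0002
```

```bash
python3 look.py l4 200 150 310 300
```

```text
t 15.9 p [ 0.5176  0.0291 -0.003 ] yaw 0.25 F [-32.1   2.1  82. ] T [-0.15  5.35 -0.17] w 0.0002 q6 -0.18
```

View pics/l4.png

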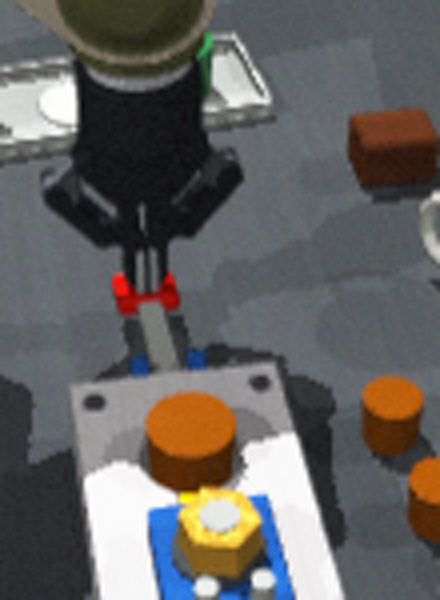

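The lever hit its stop (82 N up) and the glass stands proud. Lifting off at once. The stop at a pad height of 36 mm means the shut tips really are about 38 mm above the reported TCP.

Call:
move_arm:
  moves:
    - [[1,0,0,0.3,0],[1,0,0,1,0],[1,0,0,2.5,0],[0.5,0,0,4,0],[0,0,-1.5,4,0],[0,0,-3,4,0],[0,0,-4.5,4,0],[0,0,-6,4,0]]

```text
time_s: 16.75
position: [0.5172, -0.1528, 0.1172]
eef_rot: [0.502, 0.498, -0.496, 0.505]
force: [0.9, 0.1, 0.3]
gripper_width: 0.0721
```

```bash
python3 -c "
from h import *
import cv2
st(.5147,-.1535,.117,0)
r=read_camera('top')['image'][:,:,::-1]; r=r[190:270,240:410]
cv2.imwrite('pics/g1top.png',cv2.resize(r,None,fx=4.7,fy=4.7,interpolation=cv2.INTER_CUBIC))
"; python3 look.py g1 200 150 310 300
```

```text
t 16.75 p [ 0.5172 -0.1528  0.1172] yaw 0.28 F [0.9 0.1 0.3] T [-0.06 -0.07 -0.01] w 0.0721 q6 -0.52
units [-0.08 -0.02 -0.01] -0.04714800851331328
t 16.8 p [ 0.5172 -0.1589  0.1171] yaw 0.05 F [-2.5 -6.6 -0.3] T [-0.2   0.06  0.01] w 0.0787 q6 -0.52
```

View pics/g1.png

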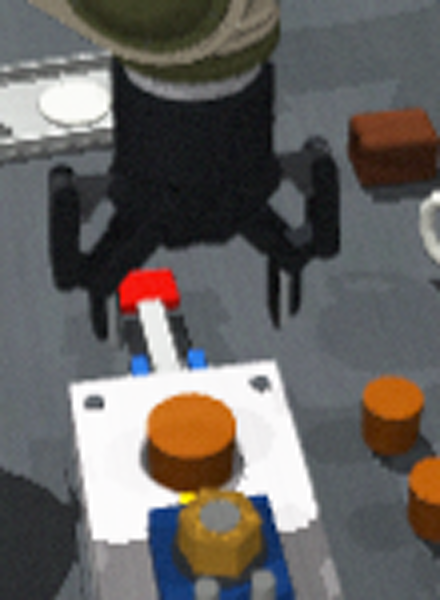

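The lever stays down (red pad at crop (150,290)) and the glass stands proud at crop (190,440).

```bash
python3 -c "
from h import *
st(.5147,-.1535,.05,0)"
```

```text
t 16.85 p [ 0.5172 -0.1557  0.1169] yaw -0.02 F [-0.5  0.7  0.7] T [ 0.02 -0.02  0.04] w 0.0848 q6 -0.51
units [-0.08  0.07 -2.23] 0.0031822786032999297
```

Call:
move_arm:
  moves:
    - [[0,-0.08,0.07,-0.5,0],[0,-0.08,0.07,-1.2,0],[0,-0.08,0.07,-1.9,0],[0,-0.08,0.07,-2.4,0],[0,-0.08,0.07,-2.6,0],[0,-0.08,0.07,-2.75,0],[0,-0.08,0.07,-2.75,0],[0,-0.08,0.07,-2.75,0]]

```text
time_s: 17.65
position: [0.5151, -0.1537, 0.0351]
eef_rot: [0.503, 0.496, -0.497, 0.504]
force: [-0.9, -0.6, -0.2]
gripper_width: 0.085
```

```bash
python3 look.py g2 200 150 310 300
```

```text
t 17.65 p [ 0.5151 -0.1537  0.0351] yaw -0.01 F [-0.9 -0.6 -0.2] T [-0.02  0.02 -0.02] w 0.085 q6 -0.51
```

View pics/g2.png

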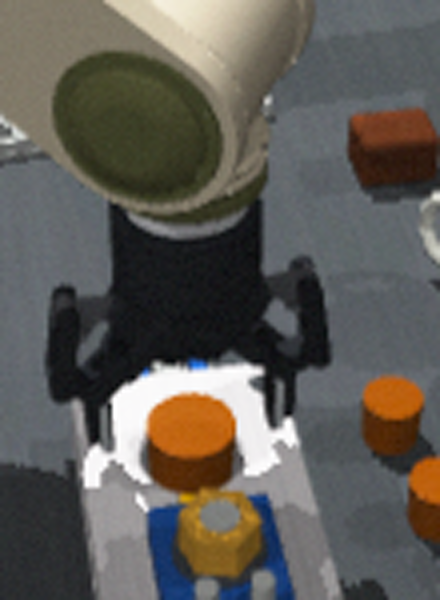

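Fingers straddle the glass (crop mid 187 against the glass's 191). Lower 5 mm and grip.

Call:
move_arm:
  moves:
    - [[0,0,0,-0.17,0],[0,0,0,-0.17,0],[0.6,0,0,-0.17,0],[0.9,0,0,-0.17,0],[0.9,0,0,-0.17,0],[0.9,0,0,-0.17,0],[0.9,0,0,-0.17,0],[0.9,0,0,-0.17,0]]
  grip_force: 45

```text
time_s: 18.5
position: [0.5153, -0.1538, 0.0303]
eef_rot: [0.503, 0.495, -0.497, 0.504]
force: [-0.3, 0.7, 4.3]
gripper_width: 0.0473
```

```bash
python3 look.py g3 200 150 310 300
```

```text
t 18.5 p [ 0.5153 -0.1538  0.0303] yaw -0.01 F [-0.3  0.7  4.3] T [ 0.04  0.26 -0.02] w 0.0473 q6 -0.51
```

View pics/g3.png

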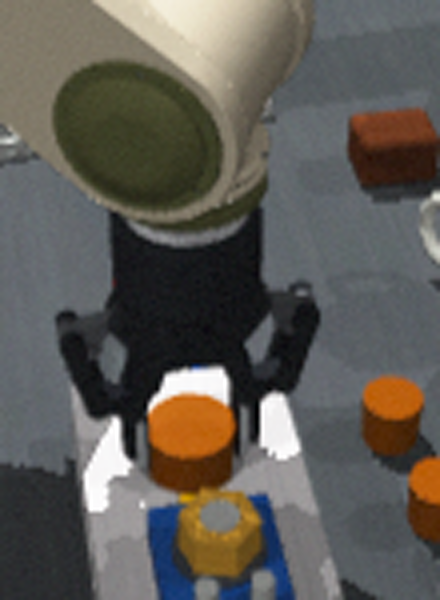

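Call:
move_arm:
  moves:
    - [[0.9,0,0,0.2,0],[0.9,0,0,0.6,0],[0.9,0,0,1.1,0],[0.9,0,0,1.7,0],[0.9,0,0,2.3,0],[0.9,0,0,2.9,0],[0.9,0,0,3.5,0],[0.9,0,0,3.6,0]]

```text
time_s: 19.35
position: [0.5161, -0.1542, 0.1407]
eef_rot: [0.503, 0.494, -0.497, 0.506]
force: [-0.3, -0.2, -1.7]
gripper_width: 0.0473
```

```bash
python3 look.py g4 200 100 310 250; python3 -c "
from h import *
st(.4998+.001,.2873-.001,.12,95.6)"
```

```text
t 19.35 p [ 0.5161 -0.1542  0.1407] yaw -0.01 F [-0.3 -0.2 -1.7] T [ 0.02 -0.03 -0.06] w 0.0473 q6 -0.51
t 19.4 p [ 0.5158 -0.154   0.1398] yaw -0.0 F [ 0.4  0.7 -1.4] T [ 0.03 -0.07  0.04] w 0.0475 q6 -0.51
units [-0.5  14.68 -0.66] 15.934152789120484
```

View pics/g4.png

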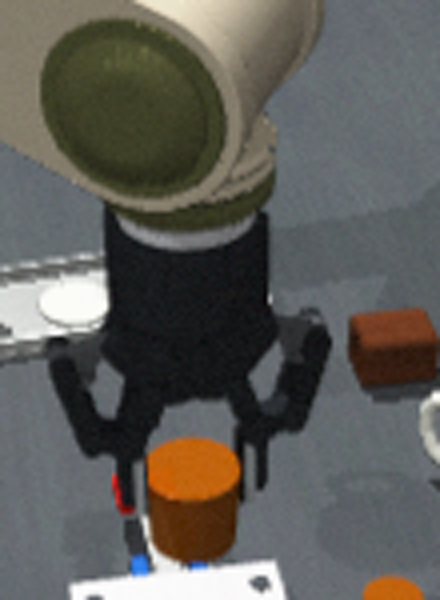

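The glass is lifted cleanly and upright. Carrying it to the tray.

Call:
move_arm:
  moves:
    - [[0.9,0,0.5,0,0.6],[0.9,0,1.3,0,1.6],[0.9,-0.1,2.2,0,2.6],[0.9,-0.1,3.2,0,3.7],[0.9,-0.2,4.3,0,4.8],[0.9,-0.2,5.4,0,5.9],[0.9,-0.2,6.4,0,7.0],[0.9,-0.3,7.4,0,8.0]]

```text
time_s: 20.2
position: [0.5062, 0.0693, 0.1389]
eef_rot: [0.257, 0.658, -0.247, 0.664]
force: [-0.2, 0.1, -2.4]
gripper_width: 0.0477
```

```bash
python3 -c "
from h import *
st(.4998+.001,.2873-.001,.12,95.6)"
```

```text
t 20.2 p [0.5062 0.0693 0.1389] yaw 48.26 F [-0.2  0.1 -2.4] T [-0.02  0.04  0.06] w 0.0477 q6 -0.95
units [-0.18  7.23 -0.63] 7.8898547439687166
```

Call:
move_arm:
  moves:
    - [[0.9,0,1.1,0,1.1],[0.9,0,2.2,0,2.3],[0.9,-0.1,3.3,0,3.5],[0.9,-0.1,4.4,0,4.7],[0.9,-0.15,5.5,0,5.9],[0.9,-0.18,6.4,0,7.0],[0.9,-0.18,7.0,0,7.7],[0.9,-0.18,7.2,0,7.9]]

```text
time_s: 21.0
position: [0.5001, 0.2866, 0.1378]
eef_rot: [-0.03, 0.706, 0.042, 0.706]
force: [-0.5, -0.4, -1.8]
gripper_width: 0.0474
```

```bash
python3 -c "
from h import *
import cv2
st(.4998+.001,.2873-.001,.05,95.6)
r=read_camera('top')['image'][:,:,::-1]; r=r[150:310,90:250]
cv2.imwrite('pics/p1top.png',cv2.resize(r,None,fx=3.5,fy=3.5,interpolation=cv2.INTER_CUBIC))
"; python3 look.py p1 140 60 290 210
```

```text
t 21.0 p [0.5001 0.2866 0.1378] yaw 95.84 F [-0.5 -0.4 -1.8] T [-0.03  0.01 -0.02] w 0.0474 q6 -1.37
units [ 0.02 -0.01 -2.93] -0.04056168954776732
t 21.05 p [0.5002 0.2864 0.1379] yaw 95.79 F [-0.7  0.6 -2.1] T [ 0.01  0.01 -0.01] w 0.0477 q6 -1.37
```

View pics/p1.png

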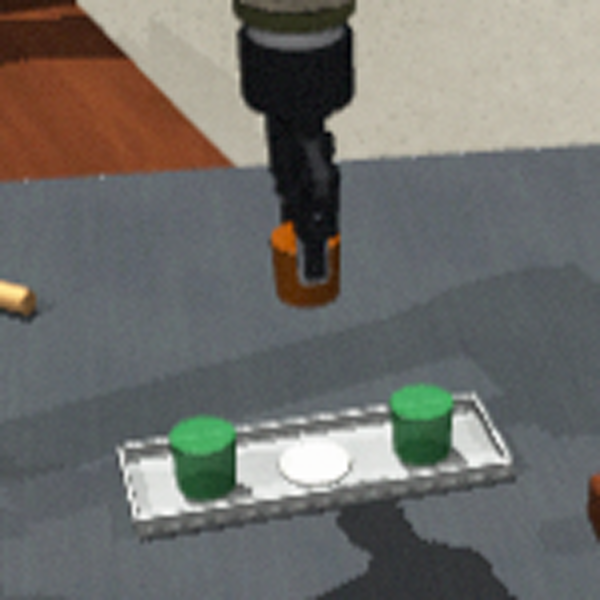

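View pics/p1top.png

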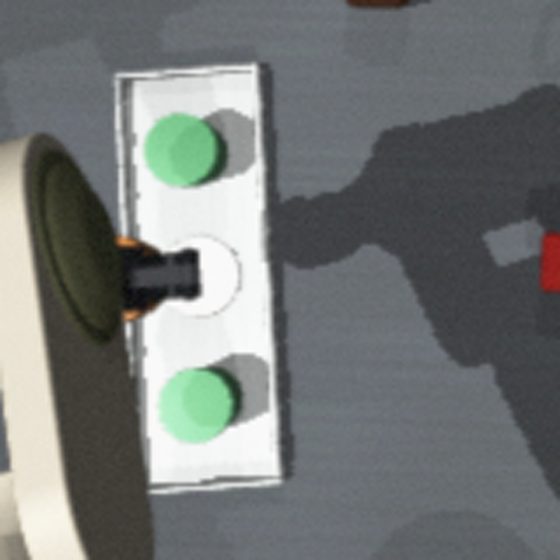

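```bash
python3 -c "
from h import *
print(bp('side',140+315.5/4-.5,60+463.5/4-.5,.008))
for z in(.145,.15,.156,.16): print(z,bp('side',140+307.5/4-.5,60+290/4-.5,z))
from cell import boxes_of
for c in('top','side'):
  print([(d['at'],d['confidence']) for d in boxes_of(c,'pad')],[(np.round(d['at'],3),d['confidence']) for d in boxes_of(c,'glass_mid')])
"
```

```text
[0.50030849 0.28658909 0.008     ]
0.145 [0.50279025 0.31358914 0.145     ]
0.15 [0.50195836 0.30449154 0.15      ]
0.156 [0.5009601  0.29357442 0.156     ]
0.16 [0.5002946  0.28629635 0.16      ]
[([0.5024, 0.2799, 0.0082], 0.55), ([0.5176, 0.0156, 0.0379], 0.4)] [(array([0.484, 0.272, 0.191]), 0.61), (array([ 0.648, -0.091,  0.033]), 0.61), (array([ 0.654, -0.166,  0.036]), 0.57)]
[([0.4989, 0.2816, 0.0094], 0.5), ([0.4176, 0.258, 0.0429], 0.35)] [(array([0.491, 0.27 , 0.179]), 0.71), (array([ 0.654, -0.175,  0.032]), 0.61), (array([ 0.64 , -0.103,  0.034]), 0.57)]
```

Call:
move_arm:
  moves:
    - [[0.9,0,0,-0.3,0],[0.9,0,0,-0.9,0],[0.9,0,0,-1.6,0],[0.9,0,0,-2.3,0],[0.9,0,0,-3.0,0],[0.9,0,0,-3.5,0],[0.9,0,0,-3.8,0],[0.9,0,0,-3.9,0]]

```text
time_s: 22.1
position: [0.5006, 0.2839, 0.0208]
eef_rot: [-0.028, 0.706, 0.04, 0.706]
force: [-0.3, -0.1, -2.6]
gripper_width: 0.0476
```

```bash
python3 look.py p2 140 60 290 210; python3 -c "
from h import *
st(.5003,.287,-.0095,95.6)"
```

```text
t 22.1 p [0.5006 0.2839 0.0208] yaw 95.5 F [-0.3 -0.1 -2.6] T [ 0.02 -0.04 -0.06] w 0.0476 q6 -1.37
t 22.15 p [0.5008 0.284  0.0211] yaw 95.51 F [-0.6  0.9 -2.5] T [-0.01  0.01 -0.01] w 0.0478 q6 -1.37
units [-0.02  0.1  -1.02] 0.015377631240928244
```

View pics/p2.png

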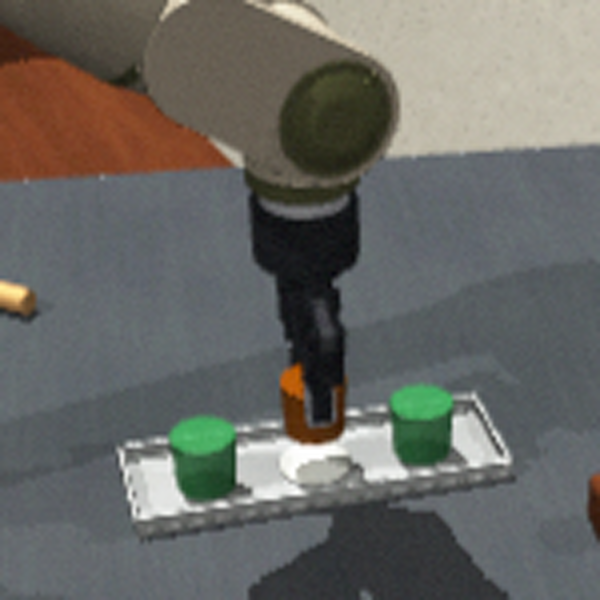

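The glass hangs about 30 mm above the white pad, centred between the greens. Lowering slowly.

Call:
move_arm:
  moves:
    - [[0.9,0,0.05,-0.12,0],[0.9,0,0.1,-0.25,0],[0.9,0,0.1,-0.38,0],[0.9,0,0.1,-0.5,0],[0.9,0,0.1,-0.6,0],[0.9,0,0.1,-0.7,0],[0.9,0,0.1,-0.78,0],[0.9,0,0.1,-0.86,0]]

```text
time_s: 22.95
position: [0.5008, 0.287, -0.0049]
eef_rot: [-0.028, 0.706, 0.04, 0.707]
force: [-0.0, -0.1, -2.3]
gripper_width: 0.0472
```

```bash
python3 -c "
from h import *
st(.5003,.287,-.0095,95.6)"
```

```text
t 22.95 p [ 0.5008  0.287  -0.0049] yaw 95.51 F [-0.  -0.1 -2.3] T [-0.01  0.03  0.  ] w 0.0472 q6 -1.37
units [-0.02 -0.   -0.15] 0.01564786360300256
```

Call:
move_arm:
  moves:
    - [[0.9,0,0,-0.04,0],[0.9,0,0,-0.08,0],[0.9,0,0,-0.11,0],[0.9,0,0,-0.14,0],[0.9,0,0,-0.16,0],[0.9,0,0,-0.18,0],[0.9,0,0,-0.18,0],[0.9,0,0,-0.18,0]]

```text
time_s: 23.75
position: [0.501, 0.2871, -0.0095]
eef_rot: [-0.028, 0.706, 0.04, 0.707]
force: [-2.9, -0.8, 5.9]
gripper_width: 0.0473
```

```bash
python3 look.py p3 140 60 290 210
```

```text
t 23.75 p [ 0.501   0.2871 -0.0095] yaw 95.51 F [-2.9 -0.8  5.9] T [-0.34  0.37 -0.09] w 0.0473 q6 -1.37
```

View pics/p3.png

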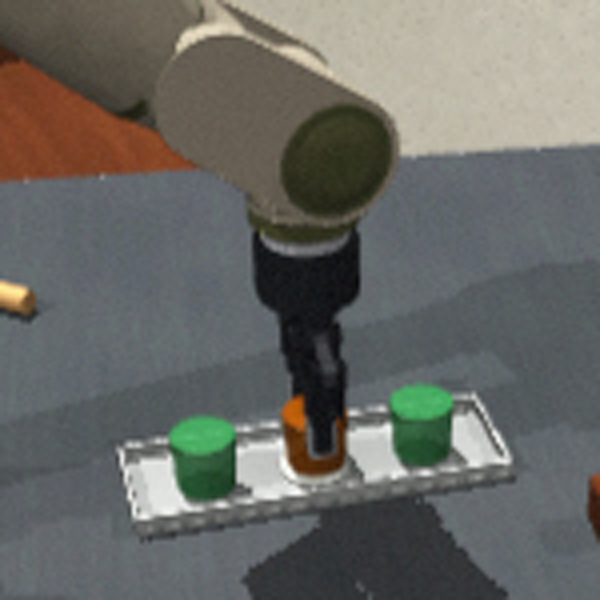

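The force went to +6 N, so the glass has made contact, and it is on the pad. Opening and retreating straight up.

Call:
move_arm:
  moves:
    - [[0.4,0,0,0,0],[0.2,0,0,0,0],[0,0,0,0,0],[0,0,0,0,0],[0,0,0,0,0],[0,0,0,0,0],[0,0,0,0,0],[0,0,0,0.1,0]]

```text
time_s: 24.6
position: [0.5008, 0.287, -0.0067]
eef_rot: [-0.028, 0.706, 0.04, 0.707]
force: [-0.2, -0.5, 0.4]
gripper_width: 0.0852
```

```bash
python3 look.py p4 140 60 290 210
```

```text
t 24.6 p [ 0.5008  0.287  -0.0067] yaw 95.51 F [-0.2 -0.5  0.4] T [ 0.01 -0.09 -0.05] w 0.0852 q6 -1.37
```

View pics/p4.png

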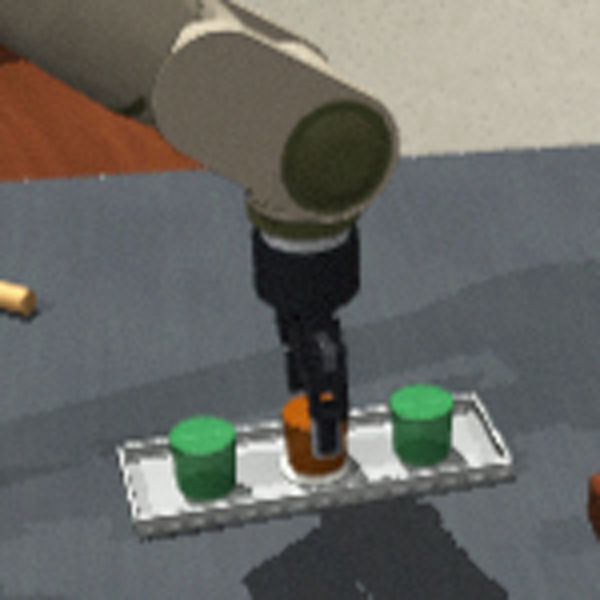

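Call:
move_arm:
  moves:
    - [[0,0,0,0.3,0],[0,0,0,0.8,0],[0,0,0,1.6,0],[0,0,0,2.6,0],[0,0,0,3.6,0],[0,0,0,4.6,0],[0,0,0,5.4,0],[0,0,0,5.4,0]]

```text
time_s: 25.45
position: [0.5027, 0.2877, 0.1603]
eef_rot: [-0.028, 0.703, 0.041, 0.709]
force: [1.0, 0.4, 0.0]
gripper_width: 0.0855
```

Call:
move_arm:
  moves:
    - [[0,-1,-1,0,0],[0,-2,-2,0,0],[0,-3,-3,0,0],[0,-4,-4,0,0],[0,-4,-4,0,0],[0,-4,-4,0,0],[0,-4,-4,0,0],[0,-4,-4,0,0]]

```text
time_s: 26.25
position: [0.3832, 0.1681, 0.1602]
eef_rot: [-0.028, 0.703, 0.041, 0.709]
force: [-0.2, 0.1, -0.1]
gripper_width: 0.0854
```

```bash
python3 -c "
from h import *
import cv2
st()
r=read_camera('top')['image'][:,:,::-1]; cv2.imwrite('pics/e1top.png',r); r=r[150:310,90:250]
cv2.imwrite('pics/e1topc.png',cv2.resize(r,None,fx=3.5,fy=3.5,interpolation=cv2.INTER_CUBIC))
"; python3 look.py e1 140 60 290 210
```

```text
t 26.25 p [0.3832 0.1681 0.1602] yaw 95.56 F [-0.2  0.1 -0.1] T [-0.03  0.02 -0.02] w 0.0854 q6 -1.56
t 26.3 p [0.3831 0.1681 0.1601] yaw 95.57 F [ 0.7  0.1 -0.2] T [-0.01 -0.02  0.01] w 0.0851 q6 -1.56
```

View pics/e1.png

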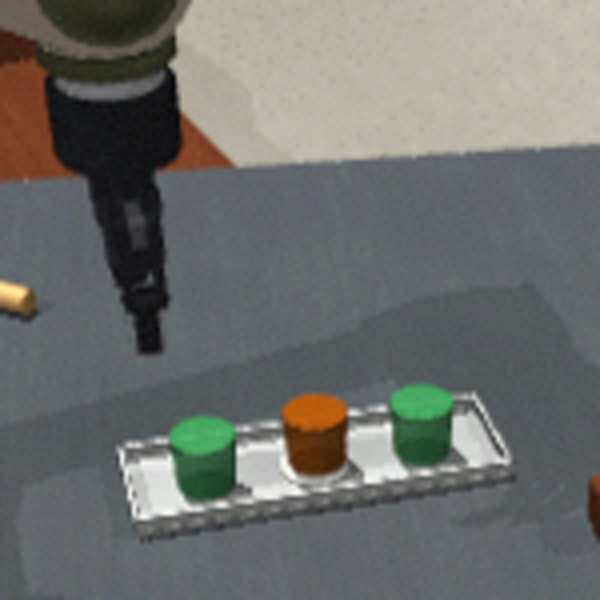

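View pics/e1top.png

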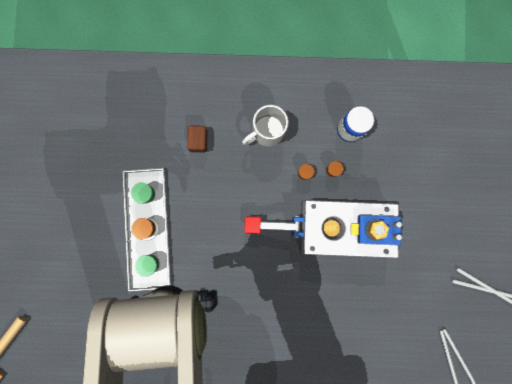

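Run:
```python
from h import *
import cv2
im=cv2.imread('pics/e1top.png').astype(int); s=im[215:245,125:165]; m=(s[...,2]-s[...,0]>60); v,u=np.nonzero(m); print(bp('top',u.mean()+125,v.mean()+215,.05), m.sum())
sd=cv2.imread('pics/Fe1.png').astype(int); x0,y0=140+282/4,60+415/4
print(bp('side',140+315.5/4-.5,60+412/4-.5,.054))
from cell import env
print(env.finish_job())
```

```text
[0.50093044 0.28793371 0.05      ] 356
[0.50227886 0.28840613 0.054     ]
the job is handed in; nothing more can be done
None
```

The amber glass is out of the mould and stands upright on the white pad in the cooling tray. The job was handed in at about 26 s of the 58 s allowed; no verdict was reported.

1. **Nut:** I turned it anticlockwise in two swings, 54° and 49°, with one regrip clear of the posts. The picture put it at about 2.10 rad, with the keeper clear of the pocket and the glass still seated.
2. **Lever:** I pressed it to its stop, and the glass stood proud.
3. **Glass:** I lifted it out, carried it over and lowered it slowly onto the pad. It touched with about 6 N, then I released it and backed off.

**Last checks:**
- The glass measured at (0.501, 0.288) from the top camera and (0.502, 0.288) from the side. The pad is at (0.500, 0.287), so it is about 1–2 mm off centre.
- In the last pictures the green glasses, mug, tin and block look unmoved; I judged that by eye.
- At the last reading the gripper was open and clear, with no force on the tool.

**What disagreed:**
- **Finger height:** The real fingertips were about 38 mm higher than the reported TCP. My first attempt to grip the nut closed on air, and I corrected the height from the pictures and the lever contacts.
- **Lever force:** The press peaked at 82 N or more against the stop. That is under the 120 N wrist limit but harder than I intended.
- **Keeper travel:** It suggested a nut angle of about 2.03 rad, slightly less than the 2.10 from the hexagon. Both are above the 1.9 needed.

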